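Lift a sample jar into the optical reader with the cam lever

TASK

Slide the small amber jar along the steel deck, without lifting it, onto the middle of the yellow ring on the black lifting plate. Then swing the red-knobbed cam lever up until the plate is at its highest, and finish while still holding the lever there with the gripper, since its spring would let the jar down again. Leave the two bottles and the beaker alone.

Things in the scene. Friction and masses are not known exactly. Their poses are not given: they have to be found in the camera images.
- stage: Cam-lift stage, fixed: blue base, steel deck with its top 60 mm above the bench. Origin on the bench; stage x points away from the robot at yaw 0, y left, z up. Deck: x -62 to 62, y -115 to 135 mm. Lifting plate centre: x 0, y -56. White optical reader, 125 mm high: x 69 to 105, y -80 to -30, beyond the plate. Lever in the plane y -150, off the deck's right end.
- plate_top (a point): Centre of the top of the black square lifting plate, 92 x 92 mm, set in the deck; at rest its top is 1 mm below the deck. A yellow ring 68 mm inside and 80 mm outside diameter is painted around this point. The plate moves only straight up, by 20 mm at most, driven by the cam.
- cam (a joint): Cam lever angle, rad, 0 to 2.1. 0: at rest on its stop, arm pointing to stage -x (to the robot), 0.27 above level. Grows as the knob swings up and over to +x. Plate highest (20 mm up) at 1.30, lever straight up; past that it sinks again: lift = 27 mm x cos(angle-1.3) - 7 mm. A spring pulls it back to 0: at the knob about 1 N at rest, 3 to 5 N raised; it falls back if let go.
- cam_axis (a point): Point on the lever's pivot axis (parallel to the stage y axis), in the plane of the lever, 34 mm above the bench, at stage x 0, y -150 mm.
- handle: The lever's arm and knob, turning with the cam: a red drum-shaped knob 28 mm in diameter, 30 mm long along stage y, on a 10 mm steel arm. Origin at the knob's centre, 100 mm from point cam_axis; 61 mm above the bench at rest, 134 mm upright. Its flat ends can be pinched from above, fingers either side along stage y; it turns between the pads as it swings. Axes parallel to the stage's at rest.
- jar: The amber jar with a white cap to be lifted: closed, upright, 60 mm in diameter, 60 mm high, about 0.25 kg, loose, standing on the deck to the left of the plate. Origin at the centre of its underside, z up.
- brown_bottle: Bystander: brown bottle with black cap, 84 mm in diameter, 170 mm high, loose. Origin at the centre of its underside.
- white_bottle: Bystander: white bottle with black cap, 84 mm in diameter, 170 mm high, loose. Origin at the centre of its underside.
- beaker: Bystander: empty glass beaker, 70 mm in diameter, 90 mm high, loose. Origin at the centre of its underside.
Mind the look-alikes: they are no part of the job. What is shaped like the jar but green or turquoise is not meant.

How it is judged:
On the way:
1. the jar stands in the middle of the lowered plate (within 12 mm) (horizontal distance between jar and plate_top below 0.012 m and value of joint cam below 0.2 rad and linear speed of jar below 0.02 m/s), for 0.2 s.
At the end, for the whole second after the job is handed in: The fingers hold the lever (more than 1 N on it) within 0.18 rad of its highest-lift angle of 1.30 rad, and the jar stands still and upright on the raised plate, within 15 mm of its middle, its underside more than 76.5 mm above the bench, the robot not touching the jar (value of joint cam between 1.12 and 1.48 rad and contact force between the fingers and handle above 1 N and height (world z) of jar above 0.0765 m and horizontal distance between jar and plate_top below 0.015 m and z of jar in the frame of plate_top below 0.003 m and angle between jar's own z axis and vertical below 0.1 rad and contact force between each of the arm, the fingers and jar below 0.2 N and linear speed of jar below 0.02 m/s); the arm keeps its last pose, push and grip.
It fails at once if the jar is lifted off the deck or plate (more than 8 mm) (z of jar in the frame of plate_top above 0.009 m).
It fails at once if the jar is tipped or falls off (angle between jar's own z axis and vertical above 0.35 rad or height (world z) of jar below 0.04 m).
It fails at once if a bystander is moved more than 20 mm (distance of any of brown_bottle, white_bottle, beaker from where it was at the start of the episode above 0.02 m).
It also fails if it takes over 64 s, if anything falls off the work surface, if the arm or the gripper's body presses on something with over 40 N, if the wrist force passes 120 N, or if a joint passes its speed limit or range.

ROBOT

A 7-joint arm with a two-finger parallel gripper is mounted at the origin on the work surface. World frame = base frame: x ahead of the robot, y to its left, z up, the work surface at z = 0. Lengths are in m, angles in rad, forces in N, time in s.
With the tool pointing down it reaches from about 0.4 to 0.925 m from the base axis. Payload 4.1 kg.
Tool frame: the origin (TCP) lies at the very end of the fingers, on their centre line; the grasp point (between the pads) lies 19 mm behind it (env.tcp_to_grasp is the distance from the TCP to the grasp point, in m); z points along the fingers, y is the line along which they close (so a half turn about z gives the same grasp; the last joint's range is limited). The gripper opens to 85 mm and grips with 20 to 120 N. Pads are 22 mm wide; open, the fingers measure 114 mm over their backs; the gripper's body (76 mm by 85 mm) begins 54 mm behind the grasp point. The pads swing forward as they close: fully open they stand 13 mm farther back than shut.
Start: joints at [-1.276, 0.398, 0.045, 1.537, -0.019, 1.207, -0.051], TCP at [0.249, 0.6, 0.231] pointing down, gripper open.
Joint ranges: [-2.82, 2.82], [-0.49, 2.23], [-1.37, 1.46], [0, 2.46], [-1.36, 4.5], [0.23, 2], [-2.94, 2.94]. Speed limits (rad/s): [2.57, 2.57, 3.14, 3.14, 3.14, 3.14, 3.14].

INTERFACE

Orientations are given as a unit quaternion [w, x, y, z].
In Python, from station import status, cams, order, finder, env gives the robot as it stands. The module is installed in compiled form; this text tells all that it offers.
- The arm moves only by the tool apply_moves, never from a script. Its argument "increments" is text: rows parted by semicolons, each of 6 numbers parted by spaces: the shift along the tool's x, y, z in units of 40 mm (1.0 is 40 mm), then the turn, a rotation vector about the tool's x, y, z in units of 6 degrees (1.0 is 6 degrees). A call has 1 to 10 rows; each row shifts and turns the commanded pose from where the row before left it, along the tool's axes as they then stand; what a row does not reach is not made up. A row lasts 1/12 s, in which the tool goes at most 41.7 mm and 7.16 degrees, less where a joint would pass 70% of its speed; a pose out of reach is approached as far as the arm can. A call is refused whole if a number of a shift passes 1 or a number of a turn 1, either way. A call with a gripper value outside its range is refused whole. "fingers" is the opening, from -1 (shut) to 1 (fully open), set as the call begins (left out, the last holds). The fingers move at their own pace and stop on an object; "force" is the grip in N (left out, the last holds). Time passes only in rows, so rows that do not move let the fingers close. It gives the time, the measured TCP pose, the force, the opening and the grip force at its end, in the units of the state.
- status.sense(): the state, without advancing time (a new reading comes with each control period).
- cams.capture(name): name is "side" or "top"; returns (picture, depth): 420x560x3 uint8, red, green, blue; 420x560 float32, m along the optical axis (not along the pixel's ray), 0 where there is no reading.
- cams.get_calibration(name): a dict with "K" (3x3 intrinsics, pixels), "camera_from_world" (4x4, takes a point from world to camera coordinates). Camera axes: x right, y up, looking along -z (the intrinsics and any distortion apply to the point x, -y, -z); pixel columns grow to the right and rows downward; lengths in m; the calibration is good to about 2 mm. A picture is of the moment at which its call begins. get_calibration takes no time and is no camera call.
- order.hand_in(): hands the job in; it is judged then, once.
Trained networks look in the newest picture that a camera, given by its name, has taken for a name from the list of things; names that differ only in an ending like _2 or _b are one class to them, and where a whole thing is asked for, a point or a joint stands for the part that bears it (a point fixed in the world has none). Each returns a list of dicts, best first, with "p" (0 to 1); they miss things now and then, are a little off and sometimes report something else, mostly with a low value. They report only what shows in the picture. A call takes as long as a camera call. They do not tell look-alikes from the thing itself.
- finder.boxes_of(camera, name): "rect" ([left, top, right, bottom] in pixels, round what is visible of it).
- finder.cut_out(camera, name): "pixels" (420x560 bool, what is visible of it) and "rect" ([left, top, right, bottom] in pixels, round what is visible of it).
- finder.spot_point(camera, name): "xy" ([column, row] in pixels: a listed point, or the origin of a listed thing).
The state is a dict: "t": time; "qpos": joint angles; "joint_velocities": joint speeds; "effort": joint torques, N m; "tool_pos": TCP position; "orientation": TCP orientation; "ft_force": force on the tool from outside, world axes, zero at the start; "moment": the same for the moment, N m; "width": finger opening in m; "finger_force": force on a finger pad.
Only numpy, scipy, OpenCV 4.12 (cv2) and the standard library are available. Lean on these libraries where they do the work, as an engineer would, in place of code of your own. Each camera call takes 0.05 s, during which the arm holds its last target. There are 200 camera calls.

## Working session

There is one attempt and no reset: what is moved stays moved. The work goes in short steps, Python scripts to look and compute and a tool call to move; the robot and the scene stay as the last step left them, time stands still between calls to the robot, and variables do not carry over. Pictures are saved under pics/ and viewed, at most 10 in all, crops included, and the job is handed in when it is done.

Besides the shell and the picture viewer there is one more tool, called by a JSON object that holds its "fn" and its "kwargs". apply_moves: Moves the arm, as the interface text tells. Its arguments: {"type":"object","properties":{"increments":{"type":"string"},"fingers":{"type":"number"},"force":{"type":"number"}},"required":["increments"]}

```bash
mkdir -p pics; cat > h.py <<'E'
import numpy as np, cv2
from station import status, cams, order, finder, env
def world(name, uv, depth):
    c=cams.get_calibration(name);K=np.array(c["K"]);T=np.linalg.inv(np.array(c["camera_from_world"]))
    uv=np.atleast_2d(uv).astype(float);d=np.atleast_1d(depth)
    x=(uv[:,0]-K[0,2])/K[0,0]*d;y=(uv[:,1]-K[1,2])/K[1,1]*d
    return (T@np.stack([x,-y,-d,np.ones_like(d)]))[:3].T
def onplane(name,uv,z):
    a=world(name,uv,[0.1])[0];b=world(name,uv,[1.0])[0]
    return a+(b-a)*(z-a[2])/(b[2]-a[2])
E
python3 - <<'E'
from h import *
ims=[]
for n in("side","top"):
    im,d=cams.capture(n);cv2.imwrite(f"pics/{n}0.png",im[...,::-1]);np.save(f"pics/{n}0.npy",d)
    print(n,cams.get_calibration(n))
    for t in("jar","plate_top","handle","cam_axis","stage","brown_bottle","white_bottle","beaker"):
        r=finder.spot_point(n,t)
        for k in r[:3]:print(n,t,round(float(k["p"]),2),np.round(k["xy"],1))
print(status.sense())
E
```

```text
side {'K': array([[538.63927874,   0.        , 277.98990875],
       [  0.        , 538.63927874, 210.4299728 ],
       [  0.        ,   0.        ,   1.        ]]), 'camera_from_world': array([[ 0.8074199 , -0.58980515, -0.01424792, -0.44078065],
       [ 0.43240782,  0.57517446,  0.69440465, -0.29983512],
       [-0.4013684 , -0.56683704,  0.71944366, -1.5117383 ],
       [ 0.        ,  0.        ,  0.        ,  1.        ]])}
side jar 0.91 [266.6 180.3]
side jar 0.64 [293.9 175.2]
side jar 0.6 [316.4 183.2]
side plate_top 0.97 [287.1 207.5]
side handle 0.57 [270.4 238.4]
side handle 0.34 [266.3 178.7]
side cam_axis 0.97 [300.2 232.5]
side stage 0.93 [276.1 209.9]
side white_bottle 0.6 [192.1 174.1]
side beaker 0.73 [331.  336.9]
top {'K': array([[410.36021363,   0.        , 278.41540014],
       [  0.        , 410.36021363, 209.28809557],
       [  0.        ,   0.        ,   1.        ]]), 'camera_from_world': array([[ 0.00320246, -0.99999297,  0.00195061, -0.0116442 ],
       [ 0.9737105 ,  0.00356257,  0.2277612 , -0.58626101],
       [-0.22776655,  0.00116993,  0.97371507, -1.
[... 418 characters left out ...]
 'qpos': array([-1.27600203,  0.39838533,  0.04510442,  1.53661282, -0.01867543,
        1.20690817, -0.05076691]), 'joint_velocities': array([-0.00070999,  0.00046492, -0.00306828,  0.00177535, -0.0008461 ,
       -0.0011036 ,  0.00084847]), 'effort': array([-6.43859494e-04, -4.75017250e+01,  1.36314914e+00, -2.54514813e+01,
        1.17264249e-02,  1.06243941e-03,  2.45693876e-06]), 'tool_pos': array([0.24939336, 0.60027958, 0.23135058]), 'orientation': array([2.72714073e-05, 1.95621963e-01, 9.80679379e-01, 5.07112127e-05]), 'ft_force': array([-0.23329246, -0.30675155, -0.32713082]), 'moment': array([-0.02559542,  0.00285435,  0.02009615]), 'finger_force': 0.0, 'width': 0.0857169585736218}
```

View both.

View pics/side0.png

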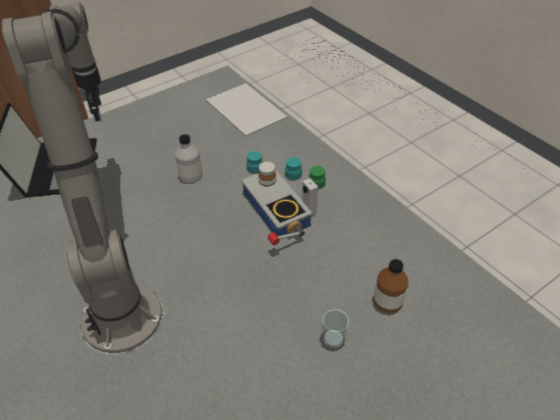

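View pics/top0.png

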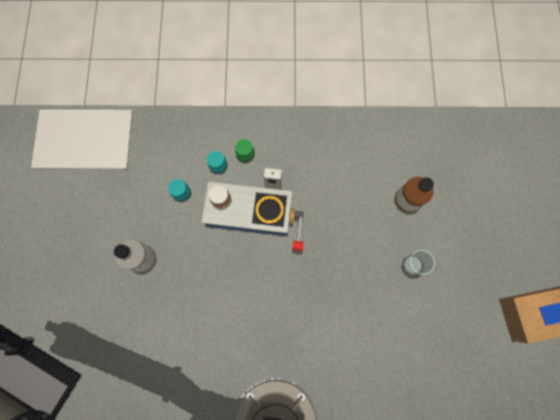

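The side view shows the stage at about (277,205), the amber jar with its white cap at (267,173), the ring at (286,208) and the knob at (273,238). In the top view the jar is at (219,197), the ring at (269,210) and the knob at (298,246). The green and turquoise jars stand off the deck.

```bash
cat > loc.py <<'E'
from h import *
import sys
def cloud(n,d):
    v,u=np.mgrid[0:420,0:560];return world(n,np.stack([u.ravel(),v.ravel()],1),d.ravel()).reshape(420,560,3)
def run():
  for n,win in(("side",(230,140,340,255)),("top",(190,170,320,260))):
    im,d=cams.capture(n);P=cloud(n,d);hsv=cv2.cvtColor(im,cv2.COLOR_RGB2HSV)
    m=np.zeros((420,560),bool);m[win[1]:win[3],win[0]:win[2]]=1;m&=d>0
    H,S,V=[hsv[...,i].astype(int) for i in range(3)]
    y=m&(H>15)&(H<35)&(S>130)&(V>120)&(P[...,2]<.1)
    if y.sum()>20:
        p=P[y];q=np.argwhere(y)[:,::-1]
        w=np.array([onplane(n,a,np.median(p[:,2])) for a in q])[:,:2].astype(np.float32)
        (cx,cy),(a,b),_=cv2.fitEllipse(cv2.convexHull(w)) ;print(n,"ring",y.sum(),round(cx,4),round(cy,4),"axes",a,b,"z",np.median(p[:,2]))
    r=m&((H<6)|(H>174))&(S>150)&(V>100)
    p=P[r];print(n,"red",r.sum(),np.round(np.median(p,0),4),np.round(p.min(0),4),np.round(p.max(0),4))
    c=m&(abs(P[...,2]-.12)<.008)&(V>120)
    k,l,st,ce=cv2.connectedComponentsWithStats(c.astype(np.uint8))
    for i in range(1,k):
        if st[i,4]>25:
            p=P[l==i];(a,b),rr=cv2.minEnclosingCircle(p[:,:2].astype(np.float32));print(n,"cap?",st[i,4],np.round(ce[i]),np.round(p.mean(0),4),"circ",round(a,4),round(b,4),round(rr,4))
    dk=m&(abs(P[...,2]-.06)<.006)
    p=P[dk][:,:2].astype(np.float32);print(n,"deck rect",cv2.minAreaRect(p),len(p),np.median(P[dk][:,2]))
if __name__=="__main__":
    run()
E
python3 loc.py
```

```text
side ring 121 0.5865 0.0072 axes 0.07990991324186325 0.11046881228685379 z 0.05908306771175975
side red 76 [ 0.4796 -0.0676  0.0708] [ 0.4683 -0.0819  0.0058] [ 0.526  -0.0167  0.08  ]
side cap? 138 [266. 167.] [0.6175 0.1606 0.1196] circ 0.6177 0.1608 0.0278
side cap? 90 [309. 184.] [0.6772 0.0089 0.1242] circ 0.6812 0.0107 0.0285
side deck rect ((0.5931103229522705, 0.0906829982995987), (0.40806466341018677, 0.28580591082572937), 40.49650573730469) 2278 0.059714559748910157
top ring 321 0.5839 0.0034 axes 0.08494599163532257 0.1175273060798645 z 0.05837099300054249
top red 82 [ 0.4799 -0.0653  0.0718] [ 0.468  -0.0769  0.0638] [ 0.4935 -0.0513  0.0777]
top cap? 158 [273. 174.] [0.6748 0.0071 0.1237] circ 0.6767 0.0075 0.0263
top cap? 275 [218. 194.] [0.6168 0.1594 0.1188] circ 0.6183 0.1593 0.0272
top deck rect ((0.5825222730636597, 0.06018981337547302), (0.2982231676578522, 0.1993635594844818), 83.39860534667969) 3147 0.0589792715724522
```

```bash
cat > loc2.py <<'E'
from loc import *
for n,win in(("side",(230,140,340,255)),("top",(190,170,320,260))):
    im,d=cams.capture(n);P=cloud(n,d);hsv=cv2.cvtColor(im,cv2.COLOR_RGB2HSV)
    m=np.zeros((420,560),np.uint8);m[win[1]:win[3],win[0]:win[2]]=1
    y=cv2.inRange(hsv,(15,110,110),(35,255,255))*m
    k,l,st,ce=cv2.connectedComponentsWithStats(y);i=1+np.argmax(st[1:,4])
    q=np.argwhere(l==i)[:,::-1];w=np.array([onplane(n,a,.059) for a in q])[:,:2].astype(np.float32)
    print(n,"ring",len(q),[tuple(np.round(x,4)) if np.ndim(x) else x for x in cv2.fitEllipse(cv2.convexHull(w))])
    r=(cv2.inRange(hsv,(0,0,0),(180,255,255))>0)
    dk=(m>0)&(abs(P[...,2]-.06)<.004)
    dk=cv2.morphologyEx(dk.astype(np.uint8),cv2.MORPH_OPEN,np.ones((3,3)))
    k,l,st,ce=cv2.connectedComponentsWithStats(dk);i=1+np.argmax(st[1:,4])
    p=P[l==i][:,:2].astype(np.float32);print("deck",len(p),cv2.minAreaRect(p),np.median(P[l==i][:,2]))
E
python3 loc2.py
```

```text
side ring 135 [(np.float64(0.5907), np.float64(0.0198)), (np.float64(0.0807), np.float64(0.0812)), 48.65059280395508]
deck 511 ((0.5938459038734436, 0.08285468816757202), (0.09909694641828537, 0.24799048900604248), 0.2834737300872803) 0.060161935898148444
top ring 314 [(np.float64(0.5891), np.float64(0.0175)), (np.float64(0.0835), np.float64(0.0852)), 78.55296325683594]
deck 1958 ((0.5961591005325317, 0.08299387991428375), (0.25044262409210205, 0.1250256597995758), 83.77032470703125) 0.05918715791421825
```

{"fn": "apply_moves", "kwargs": {"increments": "0 0 0 0 0 -0.68;0 0 0 0 0 -0.68;0 0 0 0 0 -0.68;0 0 0 0 0 -0.68;-0.55 -0.55 0 0 0 0;-0.55 -0.55 0 0 0 0;-0.55 -0.55 0 0 0 0;-0.55 -0.55 0 0 0 0;-0.55 -0.55 0 0 0 0;-0.55 -0.55 0 0 0 0", "fingers": 1, "force": 20}}

```text
t: 1.93
tool_pos: [0.3671, 0.4535, 0.2315]
orientation: [0.0, 0.054, 0.999, 0.0]
ft_force: [0.9, -0.1, -0.3]
width: 0.0852
finger_force: 0.0
```

{"fn": "apply_moves", "kwargs": {"increments": "-0.55 -0.5 0 0 0 0;-0.55 -0.5 0 0 0 0;-0.55 -0.5 0 0 0 0;-0.55 -0.5 0 0 0 0;-0.55 -0.5 0 0 0 0;-0.55 -0.5 0 0 0 0;-0.55 -0.5 0 0 0 0;-0.55 -0.5 0 0 0 0;-0.55 -0.5 0 0 0 0;0 0 0 0 0 0"}}

```text
t: 2.77
tool_pos: [0.5482, 0.2467, 0.2317]
orientation: [0.002, 0.06, 0.998, -0.002]
ft_force: [0.6, -1.3, -0.9]
width: 0.0851
finger_force: 0.0
```

```bash
cat > go.py <<'E'
from h import *
from scipy.spatial.transform import Rotation as R
import sys
def go(target):
    s=status.sense();q=s["orientation"];r=R.from_quat(np.roll(q,-1));M=r.as_matrix()
    want=np.array([[-.9941,.1085,0],[.1085,.9941,0],[0,0,-1]])
    print("t",round(s["t"],2),"pos",np.round(s["tool_pos"],4),"units",np.round(M.T@(np.array(target)-s["tool_pos"])/.04,3),"turn/6deg",np.round(np.degrees((r.inv()*R.from_matrix(want.T)).as_rotvec())/6,3),"w",round(s["width"],4),"F",np.round(s["ft_force"],1),"ff",np.round(s["finger_force"],1))
if __name__=="__main__": go([float(a) for a in sys.argv[1:4]])
E
python3 go.py .618 .160 .071
```

```text
t 2.77 pos [0.5482 0.2467 0.2317] units [-1.973 -1.929  4.032] turn/6deg [-0.035  0.04  -0.1  ] w 0.0851 F [ 0.6 -1.3 -0.9] ff 0.0
```

{"fn": "apply_moves", "kwargs": {"increments": "-0.5 -0.5 0 0 0 0;-0.5 -0.5 0 0 0 0;-0.5 -0.5 0 0 0 0;-0.4 -0.4 0 0 0 0;0 0 0 0 0 0;0 0 0 0 0 0;0 0 0 0 0 0"}}

```text
t: 3.35
tool_pos: [0.6103, 0.1716, 0.2311]
orientation: [-0.0, 0.054, 0.999, 0.0]
ft_force: [-1.1, -0.6, -0.2]
width: 0.0852
finger_force: 0.0
```

```bash
python3 go.py .618 .160 .071
```

```text
t 3.35 pos [0.6103 0.1716 0.2311] units [-0.227 -0.271  4.003] turn/6deg [ 0.009 -0.008  0.006] w 0.0852 F [-1.1 -0.6 -0.2] ff 0.0
```

{"fn": "apply_moves", "kwargs": {"increments": "-0.227 -0.271 0 0 0 0;0 0 0.6 0 0 0;0 0 0.6 0 0 0;0 0 0.6 0 0 0;0 0 0.6 0 0 0;0 0 0.6 0 0 0;0 0 0.6 0 0 0;0 0 0.52 0 0 0;0 0 0 0 0 0;0 0 0 0 0 0"}}

```text
t: 4.18
tool_pos: [0.6179, 0.1589, 0.0658]
orientation: [-0.001, 0.054, 0.999, -0.0]
ft_force: [-0.4, 0.2, 0.8]
width: 0.0852
finger_force: 0.0
```

{"fn": "apply_moves", "kwargs": {"increments": "0 0 0 0 0 0;0 0 0 0 0 0;0 0 0 0 0 0;0 0 0 0 0 0;0 0 0 0 0 0;0 0 0 0 0 0;0 0 0 0 0 0;0 0 0 0 0 0", "fingers": -0.4, "force": 20}}

```text
t: 4.85
tool_pos: [0.6205, 0.1603, 0.0691]
orientation: [0.002, 0.054, 0.999, 0.002]
ft_force: [-0.1, 1.9, 5.8]
width: 0.0589
finger_force: 21.6
```

```bash
python3 go.py .5895 .018 .066; python3 loc.py | grep -E "cap"; python3 - <<'E'
from h import *
im,d=cams.capture("side");cv2.imwrite("pics/side1.png",cv2.resize(im[120:270,200:370,::-1],None,fx=4,fy=4))
E
```

```text
t 4.85 pos [0.6205 0.1603 0.0691] units [ 0.387 -3.621  0.064] turn/6deg [0.032 0.04  0.004] w 0.0589 F [-0.1  1.9  5.8] ff 21.6
side cap? 96 [309. 184.] [0.6765 0.0085 0.1241] circ 0.6797 0.0104 0.0282
top cap? 160 [273. 174.] [0.6748 0.0072 0.1235] circ 0.6774 0.0077 0.0266
```

View pics/side1.png

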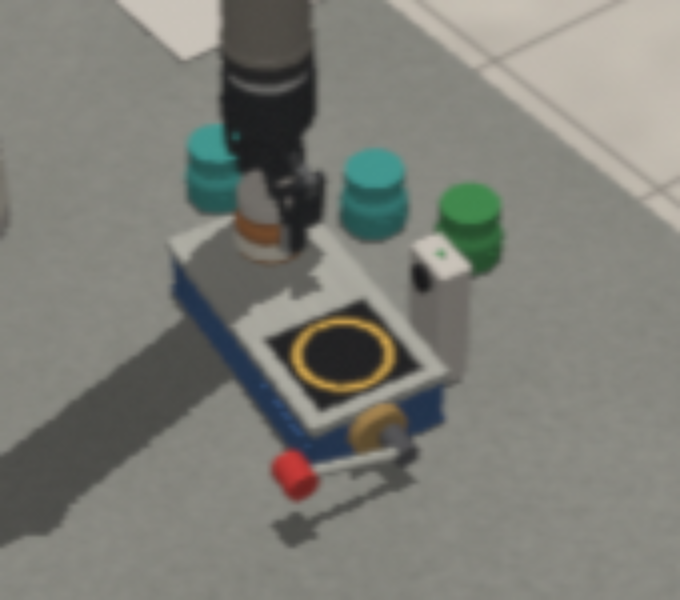

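The pads hold the amber jar around its middle, at crop (265,215), and it is still standing on the deck. Now I'll slide it.

{"fn": "apply_moves", "kwargs": {"increments": "0.016 -0.18 0 0 0 0;0.016 -0.18 0 0 0 0;0.016 -0.18 0 0 0 0;0.016 -0.18 0 0 0 0;0.016 -0.18 0 0 0 0;0.016 -0.18 0 0 0 0;0.016 -0.18 0 0 0 0;0.016 -0.18 0 0 0 0;0.016 -0.18 0 0 0 0;0.016 -0.18 0 0 0 0"}}

```text
t: 5.83
tool_pos: [0.6071, 0.0912, 0.0692]
orientation: [0.003, 0.054, 0.999, 0.003]
ft_force: [0.5, 4.3, 6.1]
width: 0.0587
finger_force: 21.6
```

```bash
python3 go.py .5895 .018 .066
```

```text
t 5.83 pos [0.6071 0.0912 0.0692] units [ 0.241 -1.867  0.067] turn/6deg [0.054 0.055 0.016] w 0.0587 F [0.5 4.3 6.1] ff 21.6
```

{"fn": "apply_moves", "kwargs": {"increments": "0.02 -0.18 0 0 0 0;0.02 -0.18 0 0 0 0;0.02 -0.18 0 0 0 0;0.02 -0.18 0 0 0 0;0.02 -0.18 0 0 0 0;0.02 -0.18 0 0 0 0;0.02 -0.18 0 0 0 0;0.02 -0.18 0 0 0 0;0.02 -0.18 0 0 0 0;0.02 -0.18 0 0 0 0"}}

```text
t: 6.67
tool_pos: [0.5904, 0.0189, 0.0681]
orientation: [0.002, 0.054, 0.999, 0.002]
ft_force: [0.3, 5.8, 6.0]
width: 0.059
finger_force: 23.0
```

```bash
python3 go.py .5895 .018 .066; python3 - <<'E'
from h import *
im,d=cams.capture("side");cv2.imwrite("pics/side2.png",cv2.resize(im[120:270,200:370,::-1],None,fx=4,fy=4))
E
```

```text
t 6.67 pos [0.5904 0.0189 0.0681] units [ 0.021 -0.026  0.053] turn/6deg [0.033 0.035 0.008] w 0.059 F [0.3 5.8 6. ] ff 23.0
```

View pics/side2.png

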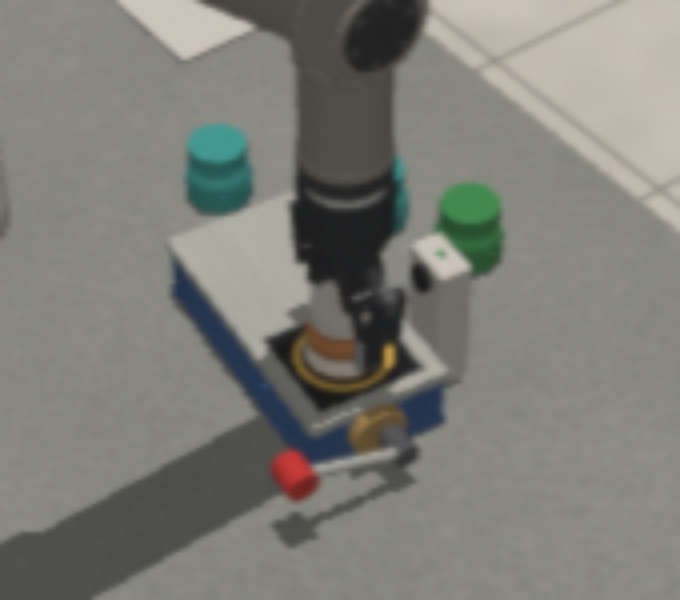

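The jar stands inside the ring, at crop (340,355). I'll open the fingers and rise.

{"fn": "apply_moves", "kwargs": {"increments": "0 0 0 0 0 0;0 0 0 0 0 0;0 0 0 0 0 0;0 0 0 0 0 0;0 0 0 0 0 0;0 0 0 0 0 0", "fingers": 1}}

```text
t: 7.22
tool_pos: [0.5884, 0.017, 0.0662]
orientation: [-0.0, 0.054, 0.999, -0.0]
ft_force: [0.6, 0.4, 0.0]
width: 0.0853
finger_force: 0.0
```

{"fn": "apply_moves", "kwargs": {"increments": "0 0 -0.3 0 0 0;0 0 -0.5 0 0 0;0 0 -0.6 0 0 0;0 0 -0.6 0 0 0;0 0 -0.6 0 0 0;0.7 0 0 0 0 0;0.7 0 0 0 0 0;0.7 0 0 0 0 0;0.3 -0.5 0 0 0 0;0 0 0 0 0 0"}}

```text
t: 8.05
tool_pos: [0.4877, 0.0047, 0.1712]
orientation: [-0.001, 0.056, 0.998, -0.001]
ft_force: [-0.8, -1.4, -1.0]
width: 0.0849
finger_force: 0.0
```

```bash
python3 loc2.py; python3 loc.py | grep -E "cap|red"; python3 go.py .483 -.0655 .042;  python3 - <<'E'
from h import *
a,_=cams.capture("side");b,_=cams.capture("top");cv2.imwrite("pics/both3.png",np.hstack([cv2.resize(a[140:260,230:350,::-1],(400,400)),cv2.resize(b[160:270,190:320,::-1],(400,400))]))
E
```

```text
side ring 111 [(np.float64(0.5896), np.float64(0.0186)), (np.float64(0.078), np.float64(0.0825)), 58.333885192871094]
deck 110 ((0.5471611618995667, 0.013641184195876122), (0.0648844987154007, 0.03469052165746689), 54.404441833496094) 0.06009502273123746
side red 83 [ 0.4791 -0.07    0.0716] [ 0.4683 -0.0817  0.0062] [ 0.5258 -0.017   0.0796]
side cap? 100 [309. 184.] [0.6768 0.0091 0.124 ] circ 0.6775 0.0111 0.0285
side cap? 173 [285. 196.] [0.5859 0.0152 0.1189] circ 0.5884 0.0159 0.0304
top red 49 [ 0.481  -0.0708  0.0726] [ 0.468  -0.077   0.0645] [ 0.4907 -0.0598  0.0782]
top cap? 159 [273. 174.] [0.675  0.0071 0.1235] circ 0.6766 0.0076 0.0264
t 8.25 pos [0.4921 0.0081 0.1713] units [ 0.033 -1.856  3.23 ] turn/6deg [ 0.007  0.016 -0.   ] w 0.0854 F [ 0.4  0.2 -0.4] ff 0.0Traceback (most recent call last):
  File "loc2.py", line 6, in <module>
    k,l,st,ce=cv2.connectedComponentsWithStats(y);i=1+np.argmax(st[1:,4])
                                                      ~~~~~~~~~^^^^^^^^^^
    return _wrapfunc(a, 'argmax', axis=axis, out=out, **kwds)
    return bound(*args, **kwds)
ValueError: attempt to get argmax of an empty sequence
```

View pics/both3.png

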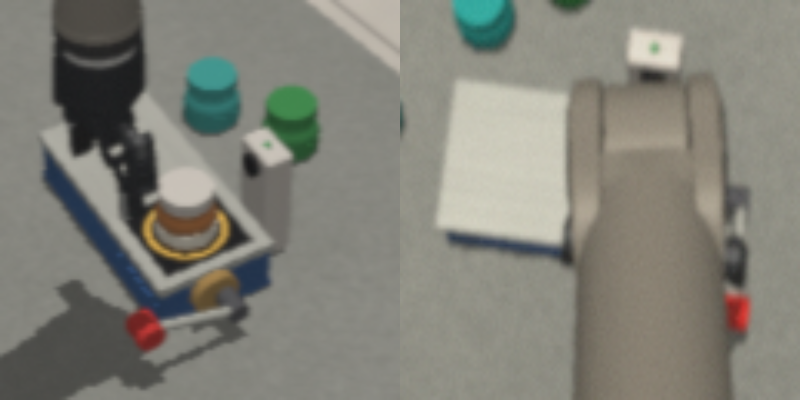

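The left half shows the jar centred in the ring, within about 3 mm by measurement, and the red knob at crop (147,328). The lever is next.

{"fn": "apply_moves", "kwargs": {"increments": "0.03 -0.6 0 0 0 0;0.03 -0.6 0 0 0 0;0 -0.656 0 0 0 0;0 0 0.5 0 0 0;0 0 0.6 0 0 0;0 0 0.6 0 0 0;0 0 0.6 0 0 0;0 0 0.6 0 0 0;0 0 0.38 0 0 0;0 0 0 0 0 0"}}

```text
t: 9.18
tool_pos: [0.4785, -0.0653, 0.0362]
orientation: [-0.003, 0.054, 0.999, -0.0]
ft_force: [0.0, -0.2, -0.1]
width: 0.0854
finger_force: 0.0
```

```bash
python3 go.py .482 -.0655 .040;  python3 - <<'E'
from h import *
a,_=cams.capture("side");b,_=cams.capture("top");cv2.imwrite("pics/both4.png",np.hstack([cv2.resize(a[170:270,230:330,::-1],(400,400)),cv2.resize(b[190:290,240:340,::-1],(400,400))]))
E
```

```text
t 9.18 pos [ 0.4785 -0.0653  0.0362] units [-0.088  0.005 -0.096] turn/6deg [-0.008 -0.064  0.006] w 0.0854 F [ 0.  -0.2 -0.1] ff 0.0
```

View pics/both4.png

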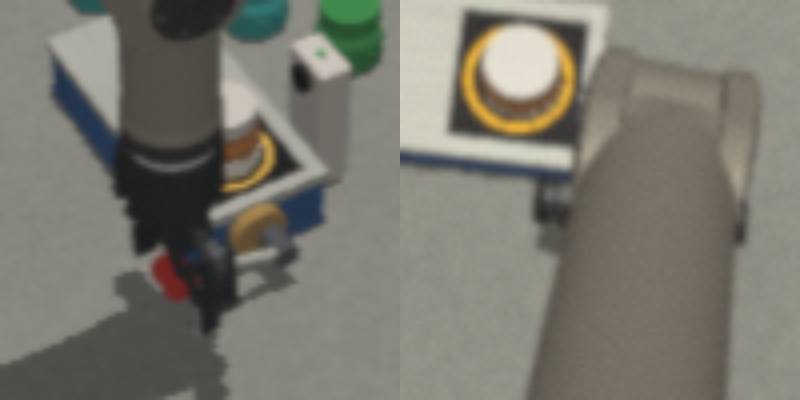

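The fingers straddle the knob, seen at left crop (172,275), and the jar stays in the ring. I'll close them on the knob.

{"fn": "apply_moves", "kwargs": {"increments": "0 0 0 0 0 0;0 0 0 0 0 0;0 0 0 0 0 0;0 0 0 0 0 0;0 0 0 0 0 0;0 0 0 0 0 0;0 0 0 0 0 0;0 0 0 0 0 0;0 0 0 0 0 0;0 0 0 0 0 0", "fingers": -1, "force": 40}}

```text
t: 10.12
tool_pos: [0.4815, -0.0627, 0.0404]
orientation: [0.0, 0.054, 0.999, 0.002]
ft_force: [-1.5, 6.3, 5.8]
width: 0.0297
finger_force: 44.3
```

```bash
python3 go.py .482 -.0655 .040
```

```text
t 10.12 pos [ 0.4815 -0.0627  0.0404] units [-0.021 -0.068  0.009] turn/6deg [ 0.042  0.007 -0.003] w 0.0297 F [-1.5  6.3  5.8] ff 44.3
```

{"fn": "apply_moves", "kwargs": {"increments": "-0.049 0.03 -0.155 0 0 0;-0.058 0.03 -0.152 0 0 0;-0.068 0 -0.148 0 0 0;-0.077 0 -0.143 0 0 0;-0.087 0 -0.138 0 0 0;-0.095 0 -0.132 0 0 0;-0.104 0 -0.125 0 0 0;-0.112 0 -0.118 0 0 0;-0.119 0 -0.111 0 0 0;-0.126 0 -0.103 0 0 0"}}

```text
t: 10.95
tool_pos: [0.5133, -0.0663, 0.0915]
orientation: [-0.004, 0.054, 0.999, 0.001]
ft_force: [-2.9, 4.8, -9.1]
width: 0.0293
finger_force: 40.1
```

```bash
python3 go.py .5789 -.0755 .115
```

```text
t 10.95 pos [ 0.5133 -0.0663  0.0915] units [-1.651 -0.049 -0.6  ] turn/6deg [ 0.011 -0.076 -0.001] w 0.0293 F [-2.9  4.8 -9.1] ff 40.1
```

Following the arc well (z +51 mm); continuing to upright.

{"fn": "apply_moves", "kwargs": {"increments": "-0.132 0.01 -0.094 0 0 0;-0.138 0.01 -0.085 0 0 0;-0.144 0.01 -0.076 0 0 0;-0.148 0.01 -0.067 0 0 0;-0.152 0 -0.057 0 0 0;-0.156 0 -0.047 0 0 0;-0.158 0 -0.037 0 0 0;-0.16 0 -0.027 0 0 0;-0.162 0 -0.016 0 0 0;-0.162 0 -0.006 0 0 0"}}

```text
t: 11.78
tool_pos: [0.5728, -0.073, 0.1131]
orientation: [-0.005, 0.055, 0.998, 0.0]
ft_force: [-8.0, 2.6, 1.8]
width: 0.0294
finger_force: 39.4
```

{"fn": "apply_moves", "kwargs": {"increments": "0 0 0 0 0 0;0 0 0 0 0 0;0 0 0 0 0 0;0 0 0 0 0 0"}}

```text
t: 12.12
tool_pos: [0.5741, -0.0732, 0.1131]
orientation: [-0.003, 0.055, 0.998, -0.0]
ft_force: [-5.9, 1.7, -1.5]
width: 0.0293
finger_force: 40.1
```

```bash
python3 go.py .5789 -.0755 .115; python3 loc.py | grep -E "cap|red|ring"; python3 - <<'E'
from h import *
a,_=cams.capture("side");b,_=cams.capture("top");cv2.imwrite("pics/both5.png",np.hstack([cv2.resize(a[150:250,240:340,::-1],(400,400)),cv2.resize(b[160:260,230:330,::-1],(400,400))]))
E
```

```text
t 12.12 pos [ 0.5741 -0.0732  0.1131] units [-0.126 -0.045 -0.048] turn/6deg [-0.005 -0.059 -0.011] w 0.0293 F [-5.9  1.7 -1.5] ff 40.1
side ring 43 0.5754 0.0218 axes 0.04997189715504646 0.06900962442159653 z 0.07942189494672869
side red 67 [ 0.559  -0.0757  0.1434] [ 0.5478 -0.0895  0.1252] [ 0.575  -0.0563  0.1494]
top ring 159 0.5882 0.0195 axes 0.07750629633665085 0.08312734216451645 z 0.07767527213396219
  return _methods._mean(a, axis=axis, dtype=dtype,
  ret = um.true_divide(
Traceback (most recent call last):
  File "loc.py", line 25, in <module>
    run()
    ~~~^^
  File "loc.py", line 16, in run
    p=P[r];print(n,"red",r.sum(),np.round(np.median(p,0),4),np.round(p.min(0),4),np.round(p.max(0),4))
                                                                     ~~~~~^^^
ValueError: zero-size array to reduction operation minimum which has no identity
```

View pics/both5.png

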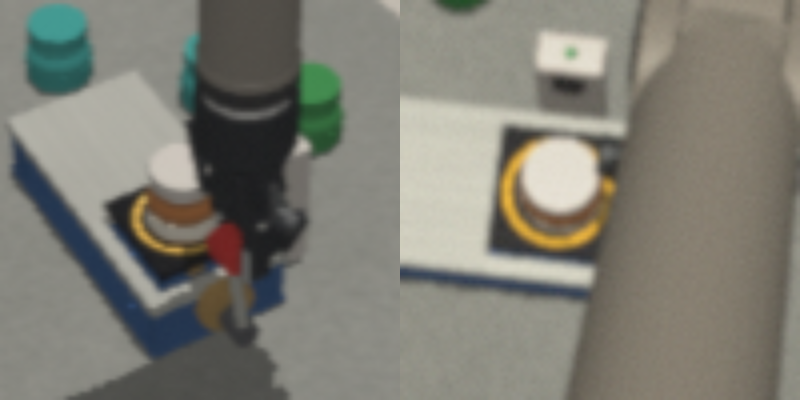

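The plate is up: ring at z≈0.079, and the jar is in the ring in both views. The knob, at left crop (225,245), looks slightly short of upright, so I'll nudge it on and check the angle by projecting the model.

{"fn": "apply_moves", "kwargs": {"increments": "-0.08 0 0 0 0 0;-0.08 0 0 0 0 0;-0.08 0 0 0 0 0;0 0 0 0 0 0;0 0 0 0 0 0;0 0 0 0 0 0;0 0 0 0 0 0;0 0 0 0 0 0;0 0 0 0 0 0"}}

```text
t: 13.07
tool_pos: [0.583, -0.0741, 0.113]
orientation: [-0.004, 0.055, 0.999, -0.0]
ft_force: [-6.8, 2.0, -0.4]
width: 0.0293
finger_force: 39.9
```

```bash
python3 go.py .5789 -.0755 .115; python3 - <<'E'
from h import *
a,d=cams.capture("side");f=4;x0,y0=240,150
im=cv2.resize(a[150:250,240:340,::-1],None,fx=6,fy=6)
c=cams.get_calibration("side");T=np.array(c["camera_from_world"]);K=np.array(c["K"])
def px(p):
    q=T@np.r_[p,1];return np.array([K[0,0]*q[0]/-q[2]+K[0,2],K[1,1]*-q[1]/-q[2]+K[1,2]])
X=np.array([.9941,-.1085,0]);Y=np.array([.1085,.9941,0]);piv=np.array([.5893,.0182,.034])-.094*Y
im2=im.copy()
for ang,col in((1.1,(255,0,0)),(1.3,(0,255,0)),(1.5,(0,0,255))):
    ph=ang+.27;k=piv-np.cos(ph)*.1*X+np.array([0,0,np.sin(ph)*.1])
    A,B=[tuple(int(v) for v in (px(p)-[x0,y0]+.5)*6) for p in(piv,k)];cv2.line(im2,A,B,col,1);print(ang,px(k))
hsv=cv2.cvtColor(a,cv2.COLOR_RGB2HSV);r=(cv2.inRange(hsv,(0,150,90),(5,255,255))|cv2.inRange(hsv,(174,150,90),(180,255,255)))[150:250,240:340]
v,u=np.nonzero(r);print("red px",u.min()+240,u.max()+240,v.min()+150,v.max()+150,u.mean()+240,v.mean()+150)
cv2.imwrite("pics/ang6.png",im2)
E
```

```text
t 13.07 pos [ 0.583  -0.0741  0.113 ] units [ 0.099 -0.045 -0.048] turn/6deg [-0.006 -0.071 -0.005] w 0.0293 F [-6.8  2.  -0.4] ff 39.9
1.1 [295.50135248 213.2515041 ]
1.3 [301.2118596  210.32447119]
1.5 [306.85355955 208.34586293]
red px 294 302 205 216 298.5 210.0
```

View pics/ang6.png

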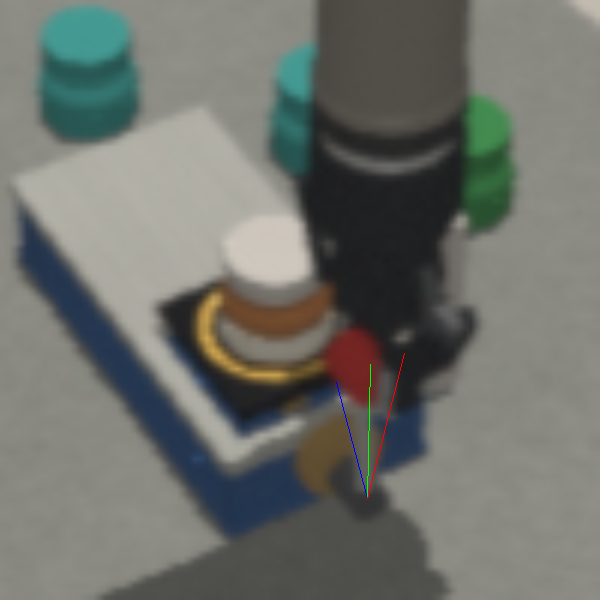

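The model's 1.30 rad line, drawn green from (368,495) to (371,365), lies along the lever arm. The knob is gripped at 40 N, the plate is up, and the jar is upright in the ring and clear of the gripper.

```bash
python3 -c "
from station import order
print(order.hand_in())"
```

```text
the job is handed in; nothing more can be done
None
```

I slid the jar onto the ring's middle (about 3 mm off before lifting), raised the plate, and handed the job in with the gripper holding the lever at about 1.30 rad; no verdict was returned.

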